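# Feed a pack into the date coder and hold its guard open

### The job

Slide the green-topped food pack along its lane, under the shut yellow-framed guard of the date coder, until it is fully home against the red end stop, without lifting the pack out of the lane. Then take the guard by its red bar, raise it to 50 degrees open and keep holding it there, with the pack still home, so that a colleague can check the print: the guard falls shut if let go, so finish while holding it. Leave everything else where it is.

Things in the scene. Friction and masses are not known exactly. Their poses are not given: they have to be found in the camera images.
- station: Date coder, fixed on the table. Origin: table level, on the lane's centre line. Lane along station y: steel bed top at z 15 mm, y -110 to +330; white side rails 128 mm apart inside, tops z 30. Station x points away from the robot (within 0.25 rad). Rear (+x): wall x 80-110 under the hinge, then white cabinet x 115-200, y -120 to +80, top z 125.
- mouth (a point): Where the pack goes in under the guard: station (0, 50, 15) mm, on the bed. The pack is pushed from the +y side towards -y. The shut guard covers y -90 to +50, x -75 to +100, its panel at z 105. Under it a black print head overhangs the lane at y -45 to +5, underside z 70.
- stop_face (a point): Middle of the red end stop's face, which fills the lane: station (0, -65, 35) mm, top at z 45. With the pack home its origin is 85 mm from this face along +y, at station y = +20, so its last 55 mm stick out of the guard's mouth.
- pack: The pack to feed: white rigid food tray with a green top, 120 (x) by 170 (y) by 45 mm high, about 0.3 kg, loose, standing in the lane with its long side along the lane, 4 mm of play at each side. It slides with friction under about 5 N. Origin: centre of its underside (15 mm above the table on the bed), z up.
- guard (a joint): Opening angle of the guard, rad: 0 shut (level), grows as the front edge is raised; limit 1.4. 50 degrees is 0.873. About 0.45 kg, no spring, no latch: falls shut if let go. The guard is a clear panel in a yellow frame, 175 mm from hinge to front edge, 140 mm wide, with a clear skirt 30 mm down at the front edge.
- hinge (a point): Middle of the guard's hinge line, which runs along station y at the rear: station (100, -20, 105) mm. Fixed.
- bar (a point): The guard's handle: round red bar, 14 mm diameter, 120 mm long, parallel to the hinge, on two dark arms (55 mm either side of its middle), 38 mm clear in front of the guard's front edge. Origin: middle of the bar, 220 mm from the hinge line, at z 105 mm when shut, free for 85 mm below. Its y runs along the bar. Pinched from above it turns between the fingers as the guard rises.
- pack_b: Bystander: white-topped pack, same size, on the table at the right, pack_c on it. Origin: centre of its underside.
- pack_c: Bystander: white-topped pack, same size, stacked on pack_b. Origin: centre of its underside.
- tape_a: Bystander: yellow roll of tape, 90 mm diameter, 48 mm high, lying flat at the left. Origin: centre of its underside.
- tape_b: Bystander: black roll of tape, same size. Origin: centre of its underside.
- egg_tray: Bystander: grey tray of eggs, 260 by 260 mm, 59 mm high with the eggs, at the far left. Origin: centre of its underside.
Not all that is in view belongs to the job. Leave any orange look-alike of the pack alone.

How it is judged:
By the outcome, as a careful person would: the job done as asked, in the order asked, and still so for the second after the job is handed in, while the arm keeps its last pose, push and grip.
It also fails if it takes over 58 s, if anything falls off the work surface, if the arm or the gripper's body presses on something with over 40 N, if the wrist force passes 120 N, or if a joint passes its speed limit or range.

### The arm

A 6-joint arm with a two-finger parallel gripper is mounted at the origin on the work surface. World frame = base frame: x ahead of the robot, y to its left, z up, the work surface at z = 0. Lengths are in m, angles in rad, forces in N, time in s.
With the tool pointing down it reaches from about 0.35 to 0.775 m from the base axis. Payload 7.3 kg.
Tool frame: the origin (TCP) lies between the finger pads; the fingertips stand 14 mm ahead of it and the grasp point (between the pads) lies 5 mm behind it; z points along the fingers, y is the line along which they close (so a half turn about z gives the same grasp; the last joint's range is limited). The gripper opens to 92 mm and grips with 3 to 60 N. Pads are 19 mm wide; open, the fingers measure 130 mm over their backs; the gripper's body (75 mm by 190 mm) begins 47 mm behind the grasp point.
Start: joints at [1.153, 0.342, 1.524, -0, 1.275, -0.146], TCP at [0.141, 0.506, 0.241] pointing down, gripper open.
Joint ranges: [-2.53, 2.53], [-0.77, 2.02], [0.04, 2.7], [-1, 4.14], [0.28, 2.66], [-3.11, 3.11]. Speed limits (rad/s): [2.57, 2.57, 3.14, 3.14, 3.14, 3.14].

### API

Orientations are given as [roll, pitch, yaw] about the fixed x, y, z axes, in that order (R = Rz(yaw) Ry(pitch) Rx(roll)).
In Python, from cell import robot, eyes gives the robot as it stands. The module is installed in compiled form; this text tells all that it offers.
- The arm moves only by the shell command python3 -m handwheel 'ROWS' [FORCE]. ROWS is JSON, one flat list of numbers, 5 for each row, row after row: the shift along the world's x, y, z in mm, then the turn about the world's z in rad, then the opening, from 0 (shut) to 1 (fully open). In form: [x, y, z, spin, jaw, x, y, z, spin, jaw, ...]. A call has 1 to 8 rows; each row shifts and turns the commanded pose from where the row before left it; what a row does not reach is not made up. A row lasts 1/10 s, in which the tool goes at most 50 mm and 8.59 degrees, less where a joint would pass 70% of its speed; a pose out of reach is approached as far as the arm can. A call with a gripper value outside its range is refused whole. The fingers move at their own pace and stop on an object; FORCE is the grip in N (left out, the last holds). Time passes only in rows, so rows that do not move let the fingers close. It gives the time, the measured TCP pose, the force, the opening and the grip force at its end, in the units of the state.
- robot.observe(): the state, without advancing time (a new reading comes with each control period).
- eyes.read_camera(name): name is "side" or "top"; returns (picture, depth): 480x640x3 uint8, blue, green, red; 480x640 float32, m along the optical axis (not along the pixel's ray), 0 where there is no reading.
- eyes.calibration(name): a dict with "fx", "fy", "cx", "cy" (pixels), "dist_coeffs" ([k1, k2, p1, p2, k3] as OpenCV has them; the pictures are not rectified), "world_to_cam" (4x4, takes a point from world to camera coordinates). Camera axes: x right, y down, z forward; pixel columns grow to the right and rows downward; lengths in m; the calibration is good to about 2 mm. A picture is of the moment at which its call begins. calibration takes no time and is no camera call.
- robot.hand_in(): hands the job in; it is judged then, once.
The state is a dict: "time": time; "qpos": joint angles; "qvel": joint speeds; "joint_efforts": joint torques, N m; "tool_pos": TCP position; "tool_rot": TCP orientation; "contact_force": force on the tool from outside, world axes, zero at the start; "torque": the same for the moment, N m; "opening": finger opening in m; "grip_force": force on a finger pad.
Only numpy, scipy, OpenCV 4.12 (cv2) and the standard library are available. Lean on these libraries where they do the work, as an engineer would, in place of code of your own. Each camera call takes 0.05 s, during which the arm holds its last target. There are 200 camera calls.

## Working session

There is one attempt and no reset: what is moved stays moved. The work goes in short steps, Python scripts to look and compute and a shell command to move; the robot and the scene stay as the last step left them, time stands still between calls to the robot, and variables do not carry over. Pictures are saved under pics/ and viewed, at most 10 in all, crops included, and the job is handed in when it is done.

```bash
mkdir -p pics; cat > h.py <<'E'
import numpy as np, cv2
from cell import robot, eyes
def grab(n):
    im,d=eyes.read_camera(n); return im,d,eyes.calibration(n)
def world(c,d,uv):
    uv=np.atleast_2d(np.array(uv,float)); K=np.array([[c["fx"],0,c["cx"]],[0,c["fy"],c["cy"]],[0,0,1]])
    n=cv2.undistortPoints(uv.reshape(-1,1,2),K,np.array(c["dist_coeffs"],float)).reshape(-1,2)
    z=d[uv[:,1].astype(int),uv[:,0].astype(int)]
    P=np.c_[n*z[:,None],z,np.ones(len(z))]
    return (np.linalg.inv(np.array(c["world_to_cam"]))@P.T).T[:,:3]
def cloud(c,d):
    v,u=np.mgrid[0:480,0:640]; return world(c,d,np.c_[u.ravel(),v.ravel()]).reshape(480,640,3)
E
python3 - <<'E'
from h import *
for n in("top","side"):
    im,d,c=grab(n); cv2.imwrite(f"pics/{n}0.png",im); np.savez(f"{n}0.npz",im=im,d=d)
    print(n,np.round(np.linalg.inv(np.array(c["world_to_cam"])),2).tolist())
s=robot.observe();print(s)
E
```

```text
top [[-0.02, -1.0, 0.05, 0.4], [-1.0, 0.02, -0.0, 0.01], [-0.0, -0.05, -1.0, 1.45], [0.0, 0.0, 0.0, 1.0]]
side [[0.9, -0.24, 0.36, -0.24], [-0.43, -0.52, 0.74, -1.48], [0.01, -0.82, -0.57, 1.28], [0.0, 0.0, 0.0, 1.0]]
{'time': 0.1, 'qpos': array([ 1.15297847e+00,  3.42652428e-01,  1.52492828e+00,  4.55566158e-06,
        1.27539926e+00, -1.45976139e-01]), 'qvel': array([-0.00058772, -0.00055718, -0.00201643,  0.00074649,  0.00084477,
       -0.0008673 ]), 'joint_efforts': array([ 1.04322946e-03, -4.32001054e+01, -2.44695783e+01,  7.18528870e-02,
        5.25292335e-02, -9.57681959e-05]), 'tool_pos': array([0.14078853, 0.50541011, 0.2401124 ]), 'tool_rot': array([-3.14022073e+00, -2.06105856e-04,  2.86974947e+00]), 'contact_force': array([0.27425839, 0.23667953, 0.03803004]), 'torque': array([ 0.0263212 , -0.00710013, -0.01762475]), 'grip_force': 0.0, 'opening': 0.0911658463359194}
```

View pics/top0.png

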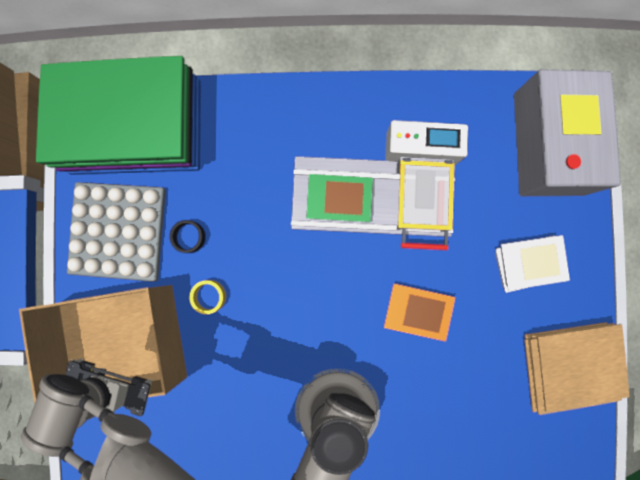

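View pics/side0.png

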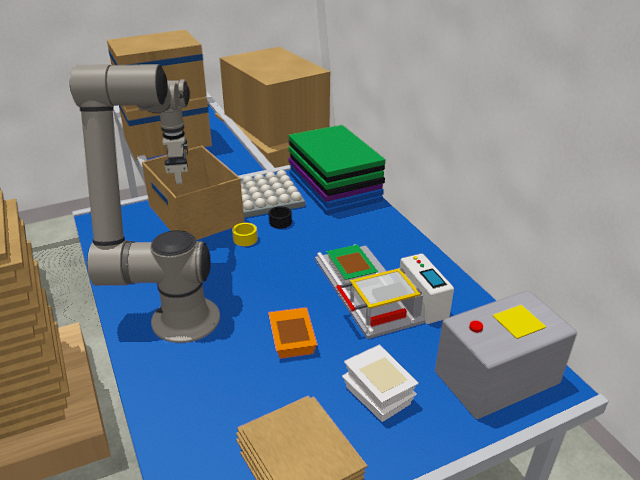

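The top view shows the green-topped pack in the lane at about (340,197), with its brown label. The guard has a yellow frame at (427,195) and its red bar at (425,246). The candidates for the pack are the green one in the lane (340,197), the orange one on the table (420,312) and the white stack (533,263). The green one fits, since it stands in the lane and has a green top. The green crates at (115,110) are far too large.

```bash
python3 - <<'E'
from h import *
z=np.load("top0.npz"); im,d=z["im"],z["d"]; c=eyes.calibration("top"); P=cloud(c,d)
hsv=cv2.cvtColor(im,cv2.COLOR_BGR2HSV); H,S,V=cv2.split(hsv)
def reg(m,u0,u1,v0,v1):
    r=np.zeros_like(m); r[v0:v1,u0:u1]=m[v0:v1,u0:u1]; return r
g=reg((H>45)&(H<80)&(S>100),295,385,165,230)
lab=reg((H<20)&(S>80)&(V<200),300,385,165,230)
red=reg(((H<6)|(H>174))&(S>150),395,455,236,252)
yel=reg((H>20)&(H<35)&(S>150),390,460,150,236)
wr=reg((S<40)&(V>200),290,400,155,236)
for n,m in(("pack",g|lab),("bar",red),("yellow",yel),("white",wr)):
    m=m&(d>0); p=P[m]; print(n,m.sum(),"med",np.round(np.median(p,0),4),"zpct",np.round(np.percentile(p[:,2],[5,50,95]),3))
    q=p[abs(p[:,2]-np.median(p[:,2]))<.012]
    r=cv2.minAreaRect((q[:,:2]*1000).astype(np.float32)); print(r, np.round(cv2.boxPoints(r)).tolist())
cv2.imwrite("pics/crop.png",cv2.resize(im[110:350,280:580],None,fx=2.5,fy=2.5,interpolation=cv2.INTER_CUBIC))
E
```

```text
pack 2536 med [ 0.5754 -0.0147  0.0597] zpct [0.055 0.06  0.064]
((575.7548828125, -15.550605773925781), (168.10433959960938, 116.14360809326172), 85.51348876953125) [[511.0, -95.0], [627.0, -104.0], [640.0, 64.0], [524.0, 73.0]]
bar 177 med [ 0.4413 -0.2289  0.1105] zpct [0.106 0.111 0.115]
((441.6376647949219, -229.57582092285156), (115.96009063720703, 10.368246078491211), 86.16798400878906) [[433.0, -287.0], [443.0, -288.0], [451.0, -172.0], [440.0, -171.0]]
yellow 607 med [ 0.5708 -0.2352  0.109 ] zpct [0.104 0.109 0.114]
((571.9659423828125, -237.4604949951172), (136.6859893798828, 172.01687622070312), 86.31664276123047) [[482.0, -300.0], [653.0, -311.0], [662.0, -175.0], [491.0, -164.0]]
white 4132 med [ 0.6035 -0.0557  0.0154] zpct [0.01  0.015 0.032]
((590.2293090820312, -36.654541015625), (295.3763427734375, 198.1938018798828), 86.45409393310547) [[482.0, -178.0], [680.0, -190.0], [698.0, 105.0], [500.0, 117.0]]
```

View pics/crop.png

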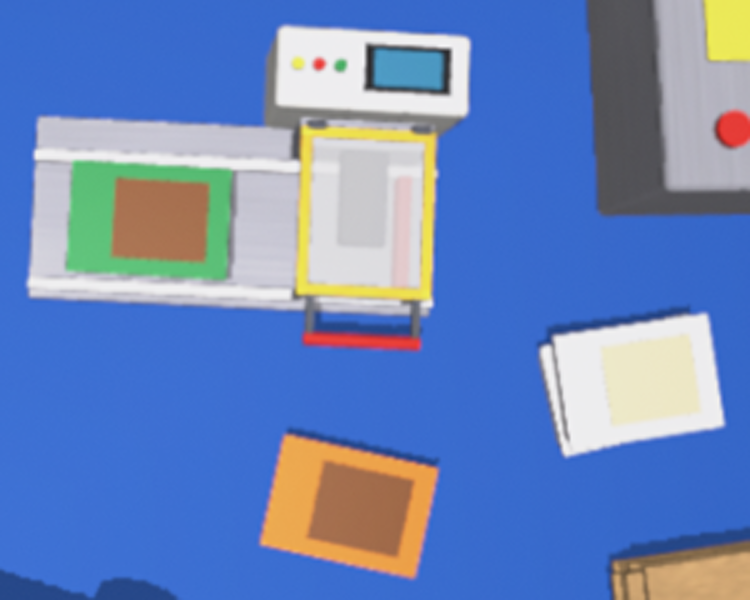

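The crop confirms it. The green-topped pack is alone in the lane, the guard is shut over the station's right part, and the orange look-alike sits outside the lane. The station origin is about (562,-217) mm with yaw about -0.065. The pack is at station y of about 202, so it has about 182 mm to go.

```bash
python3 -m handwheel '[28,-25,0,-0.085,0.45,28,-25,0,-0.085,0.45,28,-25,0,-0.085,0.45,28,-25,0,-0.085,0.45,28,-25,0,-0.085,0.45,28,-25,0,-0.085,0.45,28,-25,0,-0.085,0.45,28,-25,0,-0.085,0.45]'
python3 -m handwheel '[28,-25,0,-0.085,0.45,28,-25,0,-0.085,0.45,28,-25,0,-0.085,0.45,28,-25,0,-0.085,0.45,28,-25,0,-0.085,0.45,28,-25,0,-0.085,0.45,28,-25,0,-0.085,0.45,23,-25,0,-0.085,0.45]'; python3 -m handwheel '[0,0,0,0,0.45,0,0,0,0,0.45]'
```

```text
time: 0.9
tool_pos: [0.3657, 0.3045, 0.2405]
tool_rot: [-3.141, -0.0, 2.186]
contact_force: [1.5, 0.0, 0.1]
opening: 0.0418
grip_force: 0.0
time: 1.7
tool_pos: [0.585, 0.1045, 0.2401]
tool_rot: [-3.141, 0.0, 1.506]
contact_force: [-0.2, 0.3, -0.4]
opening: 0.0412
grip_force: 0.0
time: 1.9
tool_pos: [0.5837, 0.1053, 0.2399]
tool_rot: [-3.14, -0.0, 1.509]
contact_force: [0.1, 0.8, 0.4]
opening: 0.041
grip_force: 0.0
```

```bash
python3 -m handwheel '[0,0,-40,0,0.45,0,0,-40,0,0.45,0,0,-40,0,0.45,0,0,-35,0,0.45,0,0,-25,0,0.45,0,0,-20,0,0.45,0,0,0,0,0.45]'
python3 -m handwheel '[-0.5,-8,0,0,0.45,-0.5,-8,0,0,0.45,-0.5,-8,0,0,0.45,-0.5,-8,0,0,0.45,-0.5,-8,0,0,0.45]'
python3 - <<'E'
from h import *
im,d,c=grab("top"); cv2.imwrite("pics/push.png",cv2.resize(im[110:310,260:500],None,fx=2.5,fy=2.5))
print(robot.observe()["contact_force"])
E
```

```text
time: 2.6
tool_pos: [0.581, 0.1069, 0.0381]
tool_rot: [-3.135, 0.001, 1.512]
contact_force: [-0.2, 0.3, -0.3]
opening: 0.0416
grip_force: 0.0
time: 3.1
tool_pos: [0.5819, 0.0651, 0.0416]
tool_rot: [3.14, -0.0, 1.509]
contact_force: [-0.4, 1.7, 2.5]
opening: 0.0411
grip_force: 1.2
[ 0.53457262 -0.4049074  -0.2461019 ]
```

View pics/push.png

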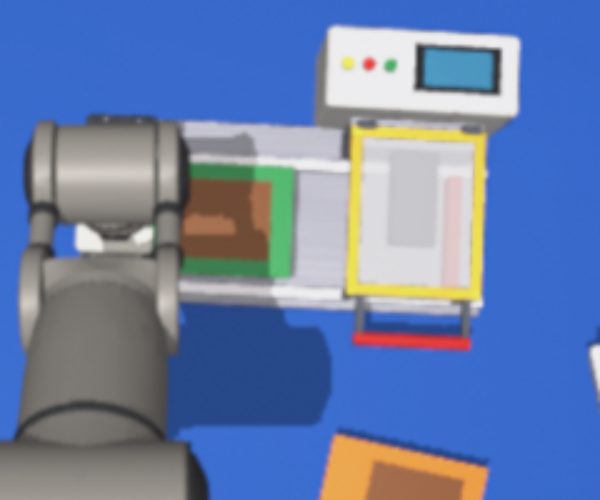

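The pack has been contacted and has started sliding. The fingers are at about (120,235) in the crop, behind the pack, and the lane ahead is free up to the guard's mouth. I'm pushing on.

```bash
python3 -m handwheel '[-1,-15,0,0,0.45,-1,-15,0,0,0.45,-1,-15,0,0,0.45,-1,-15,0,0,0.45,-1,-15,0,0,0.45,-1,-15,0,0,0.45,-1,-15,0,0,0.45,-1,-15,0,0,0.45]'
python3 -m handwheel '[0,-10,0,0,0.45,-1,-10,0,0,0.45,0,-6,0,0,0.45,-1,-6,0,0,0.45,0,-4,0,0,0.45,0,0,0,0,0.45]'
python3 - <<'E'
from h import *
im,d,c=grab("side"); cv2.imwrite("pics/side1.png",cv2.resize(im[220:350,290:460],None,fx=4,fy=4))
E
```

```text
time: 3.95
tool_pos: [0.5732, -0.0556, 0.0407]
tool_rot: [-3.141, -0.0, 1.51]
contact_force: [-0.2, 2.3, 1.6]
opening: 0.0411
grip_force: 1.1
time: 4.55
tool_pos: [0.5714, -0.0908, 0.0406]
tool_rot: [-3.142, 0.0, 1.51]
contact_force: [0.0, -0.3, 0.4]
opening: 0.0417
grip_force: 0.0
```

View pics/side1.png

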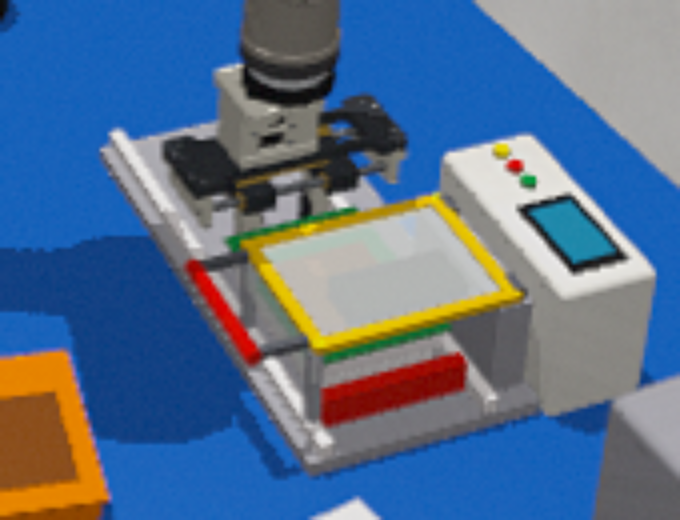

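The pack is under the guard, with its green edge visible at (390,340), and a small gap remains to the red stop at (395,385). I'll creep forward until the force rises.

```bash
python3 -m handwheel '[0,-3,0,0,0.45,0,-2,0,0,0.45,0,-2,0,0,0.45]'
python3 -m handwheel '[0,-2,0,0,0.45]';python3 -m handwheel '[0,-1,0,0,0.45]';python3 -m handwheel '[0,-1,0,0,0.45]';python3 -m handwheel '[0,-1,0,0,0.45]'
```

```text
time: 4.9
tool_pos: [0.5713, -0.0972, 0.0406]
tool_rot: [-3.141, -0.0, 1.51]
contact_force: [0.1, 1.6, -1.2]
opening: 0.0411
grip_force: 0.5
time: 5.0
tool_pos: [0.5713, -0.0993, 0.0406]
tool_rot: [-3.141, -0.0, 1.51]
contact_force: [-0.0, 1.1, -1.5]
opening: 0.0414
grip_force: 0.5
time: 5.1
tool_pos: [0.5714, -0.1004, 0.0407]
tool_rot: [-3.142, 0.0, 1.51]
contact_force: [-0.3, 2.1, -0.9]
opening: 0.0415
grip_force: 0.5
time: 5.2
tool_pos: [0.5714, -0.1013, 0.0407]
tool_rot: [-3.142, -0.0, 1.51]
contact_force: [-0.0, 1.1, -0.8]
opening: 0.0411
grip_force: 0.5
time: 5.3
tool_pos: [0.5714, -0.1023, 0.0407]
tool_rot: [-3.142, -0.0, 1.51]
contact_force: [0.0, 1.1, -1.1]
opening: 0.0414
grip_force: 0.5
```

```bash
for i in 1; do :; done; python3 -m handwheel '[0,-1,0,0,0.45]' | grep -E "pos|contact";python3 -m handwheel '[0,-1,0,0,0.45]'| grep -E "pos|contact";python3 -m handwheel '[0,-1,0,0,0.45]'| grep -E "pos|contact";python3 -m handwheel '[0,-1,0,0,0.45]'| grep -E "pos|contact"
```

```text
tool_pos: [0.5714, -0.1033, 0.0407]
contact_force: [0.0, 1.2, 0.0]
tool_pos: [0.5714, -0.1043, 0.0407]
contact_force: [0.1, 0.7, -0.4]
tool_pos: [0.5714, -0.1053, 0.0408]
contact_force: [-0.4, 1.8, -1.2]
tool_pos: [0.5714, -0.1063, 0.0407]
contact_force: [-0.0, 0.7, -1.5]
```

```bash
python3 -m handwheel '[0,-1,0,0,0.45]' | grep -E "pos|contact";python3 -m handwheel '[0,-1,0,0,0.45]'| grep -E "pos|contact";python3 -m handwheel '[0,-1,0,0,0.45]'| grep -E "pos|contact";python3 -m handwheel '[0,-1,0,0,0.45]'| grep -E "pos|contact"
python3 - <<'E'
from h import *
im,d,c=grab("side"); cv2.imwrite("pics/side2.png",cv2.resize(im[250:340,340:440],None,fx=6,fy=6,interpolation=cv2.INTER_CUBIC))
E
```

```text
tool_pos: [0.5716, -0.1067, 0.0408]
contact_force: [2.1, 7.4, 0.7]
tool_pos: [0.5717, -0.1067, 0.0408]
contact_force: [2.5, 11.8, 0.3]
tool_pos: [0.5718, -0.1068, 0.0408]
contact_force: [3.9, 16.4, 1.4]
tool_pos: [0.5719, -0.1069, 0.0408]
contact_force: [4.5, 19.4, 1.0]
```

View pics/side2.png

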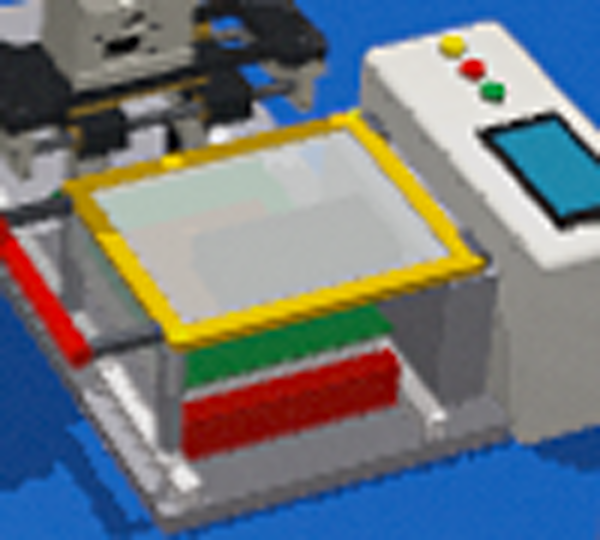

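The pack is home: at 19 N there is no further travel, and its green edge sits right behind the red stop (290,350 against 290,400). Now I'll back off and raise.

```bash
python3 -m handwheel '[0,4,0,0,0.45,0,10,0,0,0.4,1,15,0,0,0.35,1,15,0,0,0.35,0,0,40,0,0.35,0,0,40,0,0.35,0,0,40,0,0.35,0,0,40,0,0.35]'
python3 -m handwheel '[-8,-10,40,0,0.35,-20,-25,0,0,0.35,-25,-30,0,0,0.35,-25,-30,0,0,0.35,-25,-30,0,0,0.35,-20,-25,0,0,0.35,-8,-10,0,0,0.35,0,0,0,0,0.35]'
python3 - <<'E'
from h import *
im,d,c=grab("side"); cv2.imwrite("pics/side3.png",cv2.resize(im[180:340,290:450],None,fx=3.5,fy=3.5)); print(robot.observe()["tool_pos"])
E
```

```text
time: 6.95
tool_pos: [0.5732, -0.0651, 0.2024]
tool_rot: [-3.141, 0.0, 1.511]
contact_force: [0.4, -0.7, -0.1]
opening: 0.032
grip_force: 0.0
time: 7.75
tool_pos: [0.4421, -0.2266, 0.2409]
tool_rot: [3.141, 0.0, 1.508]
contact_force: [0.1, -0.1, -0.1]
opening: 0.0319
grip_force: 0.0
[ 0.44273203 -0.2258435   0.2408383 ]
```

```bash
python3 -m handwheel '[-1,-4,-30,0,0.35,0,0,-40,0,0.35,0,0,-30,0,0.35,0,0,-10,0,0.35,0,0,0,0,0.35]' | grep -E "pos|contact"
python3 -m handwheel '[0,0,-10,0,0.35,0,0,-10,0,0.35,0,0,-10,0,0.35,0,0,0,0,0.35]' | grep -E "pos|contact"
python3 - <<'E'
from h import *
im,d,c=grab("side"); cv2.imwrite("pics/side4.png",cv2.resize(im[230:340,310:430],None,fx=5,fy=5,interpolation=cv2.INTER_CUBIC))
E
```

```text
tool_pos: [0.4417, -0.2289, 0.1298]
contact_force: [0.7, -0.2, 0.0]
tool_pos: [0.4409, -0.2298, 0.0996]
contact_force: [0.2, 1.1, 0.5]
```

View pics/side4.png

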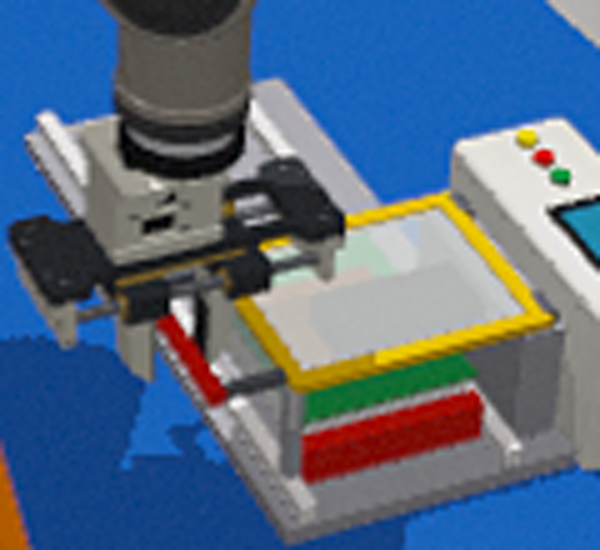

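The fingers straddle the red bar at about (185,345), with the front finger at (137,345), the rear one at (205,315) and no contact. The pack is still home against the stop. I'll close on the bar.

```bash
python3 -m handwheel '[0,0,0,0,0.1,0,0,0,0,0.05,0,0,0,0,0.05,0,0,0,0,0.05,0,0,0,0,0.05]' 25
```

```text
time: 9.25
tool_pos: [0.4431, -0.2306, 0.1013]
tool_rot: [3.137, 0.001, 1.509]
contact_force: [5.6, 1.2, -2.1]
opening: 0.0133
grip_force: 25.0
```

```bash
python3 -m handwheel '[0.2,0,9.6,0,0.05,0.6,0,9.6,0,0.05,1,0,9.5,0,0.05,1.5,-0.2,9.5,0,0.05,1.9,-0.2,9.4,0,0.05,2.3,-0.2,9.3,0,0.05,2.7,-0.2,9.2,0,0.05,3.1,-0.2,9.1,0,0.05]'
python3 -m handwheel '[3.5,-0.2,8.9,0,0.05,3.8,-0.2,8.8,0,0.05,4.3,-0.3,8.6,0,0.05,4.6,-0.3,8.4,0,0.05]'
```

```text
time: 10.05
tool_pos: [0.4572, -0.2315, 0.1765]
tool_rot: [3.136, 0.001, 1.509]
contact_force: [12.2, -0.3, -8.4]
opening: 0.0133
grip_force: 25.0
time: 10.45
tool_pos: [0.4736, -0.2327, 0.2107]
tool_rot: [3.136, 0.001, 1.51]
contact_force: [14.4, -1.7, -12.7]
opening: 0.0129
grip_force: 25.0
```

```bash
python3 -m handwheel '[5.5,-0.3,8,0,0.05,5.8,-0.3,7.7,0,0.05,6.2,-0.4,7.4,0,0.05,6.5,-0.4,7.2,0,0.05]'
python3 -m handwheel '[6.5,-0.4,7,0,0.05,7,-0.5,6.7,0,0.05,7,-0.5,6.4,0,0.05,7.2,-0.5,6.3,0,0.05,0,0,0,0,0.05,0,0,0,0,0.05,0,0,0,0,0.05]'
python3 - <<'E'
from h import *
for n in ("side","top"):
    im,d,c=grab(n); np.savez(n+"5.npz",im=im,d=d)
    if n=="side": cv2.imwrite("pics/side5.png",cv2.resize(im[170:340,290:450],None,fx=3.5,fy=3.5,interpolation=cv2.INTER_CUBIC))
    P=cloud(c,d); H,S,V=cv2.split(cv2.cvtColor(im,cv2.COLOR_BGR2HSV))
    def st(p):
        q=(p*1000-[562,-217,0]); a=-.065; return np.c_[q[:,0]*np.cos(a)+q[:,1]*np.sin(a),-q[:,0]*np.sin(a)+q[:,1]*np.cos(a),q[:,2]]
    for nm,m in(("yel",(H>20)&(H<35)&(S>150)),("red",((H<6)|(H>174))&(S>150)),("green",(H>45)&(H<80)&(S>100))):
        q=st(P[m&(d>0)]); q=q[(abs(q[:,0])<140)&(abs(q[:,1]-20)<130)&(q[:,2]>20)&(q[:,2]<320)]
        if nm=="red": q=q[q[:,2]>150]
        if len(q)<9: print(n,nm,len(q)); continue
        print(n,nm,len(q),"p2/50/98",np.round(np.percentile(q,[2,50,98],axis=0)).tolist())
        if nm=="yel":
            u,s,v=np.linalg.svd(q-q.mean(0)); print("normal angle deg",np.degrees(np.arctan2(-v[2][0],v[2][2])))
E
```

```text
time: 10.85
tool_pos: [0.4944, -0.234, 0.241]
tool_rot: [-3.139, 0.0, 1.51]
contact_force: [-2.8, -3.4, -2.4]
opening: 0.0132
grip_force: 25.0
time: 11.55
tool_pos: [0.5211, -0.2358, 0.269]
tool_rot: [-3.139, 0.001, 1.509]
contact_force: [-9.7, -1.1, 6.7]
opening: 0.0132
grip_force: 25.0
side yel 190 p2/50/98 [[-24.0, -96.0, 60.0], [49.0, -88.0, 165.0], [107.0, 40.0, 242.0]]
normal angle deg -52.90482947591432
side red 65 p2/50/98 [[-48.0, -83.0, 272.0], [-42.0, -54.0, 278.0], [-34.0, -15.0, 283.0]]
side green 623 p2/50/98 [[-54.0, -72.0, 52.0], [-2.0, 41.0, 59.0], [62.0, 97.0, 67.0]]
top yel 198 p2/50/98 [[-12.0, -16.0, 111.0], [28.0, 42.0, 195.0], [99.0, 48.0, 243.0]]
normal angle deg 130.0383683671795
top red 54 p2/50/98 [[-47.0, 17.0, 272.0], [-43.0, 29.0, 279.0], [-36.0, 39.0, 284.0]]
top green 861 p2/50/98 [[-54.0, 7.0, 54.0], [-4.0, 73.0, 60.0], [59.0, 98.0, 65.0]]
```

View pics/side5.png

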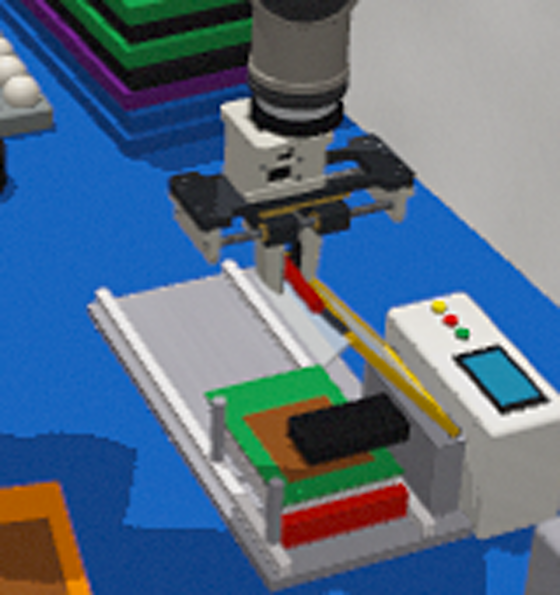

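The guard stands at about 50 degrees by both estimates: 49.8 from the bar's travel and 50.0 from the frame plane. The bar is between the fingers at (300,280), and the pack lies flat and tight against the red stop (345,510). A quick stability check, then I hand in.

```bash
python3 -m handwheel '[0,0,0,0,0.05,0,0,0,0,0.05,0,0,0,0,0.05,0,0,0,0,0.05,0,0,0,0,0.05,0,0,0,0,0.05,0,0,0,0,0.05,0,0,0,0,0.05]'
python3 -c "
from cell import robot
print(robot.hand_in())"
```

```text
time: 12.45
tool_pos: [0.5211, -0.2358, 0.269]
tool_rot: [-3.139, 0.001, 1.509]
contact_force: [-8.6, -0.6, 6.6]
opening: 0.0134
grip_force: 25.0
the job is handed in; nothing more can be done
None
```

I handed the job in at about 12.5 s with the green-topped pack home against the red stop and the gripper holding the guard by its red bar at about 50° open; nothing else was touched, and no verdict came back.

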